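# Shut and latch the gold-leaf case

### The arm

A 6-joint arm with a two-finger parallel gripper is mounted at the origin on the work surface. World frame = base frame: x ahead of the robot, y to its left, z up, the work surface at z = 0. Lengths are in m, angles in degrees, forces in N, time in s.
With the tool pointing down it reaches from about 0.325 to 0.9 m from the base axis. Payload 6.1 kg.
Tool frame: the origin (TCP) lies at the very end of the fingers, on their centre line; the grasp point (between the pads) lies arm.grip_point_offset behind it (arm.grip_point_offset is the distance from the TCP to the grasp point, in m); z points along the fingers, y is the line along which they close (so a half turn about z gives the same grasp; the last joint's range is limited). The gripper opens to 87 mm and grips with 3 to 60 N. Pads are 19 mm wide; open, the fingers measure 117 mm over their backs; the gripper's body (75 mm by 190 mm) begins 51 mm behind the grasp point.
Start: joints at [67.145, 12.628, 87.462, -0, 79.91, -7.225], TCP at [0.168, 0.602, 0.223] pointing down, gripper open.
Joint ranges: [-170.65, 170.65], [-52.31, 119.04], [5.05, 147.46], [-71.25, 251.25], [11.57, 151.72], [-153.62, 153.62]. Speed limits (degrees/s): [147.25, 147.25, 172.46, 180, 180, 180].

### API

Orientations are given as a 3x3 rotation matrix whose columns are the frame's x, y, z axes.
In Python, from cell import status, vision, arm gives the robot as it stands. The module is installed in compiled form; this text tells all that it offers.
- The arm moves only by the tool apply_moves, never from a script. Its argument "steps" is text: rows parted by semicolons, each of 4 numbers parted by spaces: the shift along the tool's x, y, z in m, then the turn about the tool's z in degrees. A call has 1 to 8 rows; each row is the pose to reach, as a shift and turn from the pose commanded when the call began, along the tool's axes at that moment; what a row does not reach only later rows make up. A row lasts 1/8 s, in which the tool goes at most 62.5 mm and 10.7 degrees, less where a joint would pass 70% of its speed; a pose out of reach is approached as far as the arm can. A call with a gripper value outside its range is refused whole. "grip" is the finger opening in m, from 0 to 0.087, set as the call begins (left out, the last holds). The fingers move at their own pace and stop on an object; "force" is the grip in N (left out, the last holds). Time passes only in rows, so rows that repeat a pose let the fingers close. It gives the time, the measured TCP pose, the force, the opening and the grip force at its end, in the units of the state.
- status.state(): the state, without advancing time (a new reading comes with each control period).
- vision.read_camera(name): name is "scene" or "top" or "wrist"; returns the picture (384x512x3 uint8, red, green, blue); there is no depth.
- vision.camera_info(name): a dict with "intrinsics" (3x3 intrinsics, pixels), "xyz" and "orientation" of the camera in the world. Camera axes: x right, y up, looking along -z (the intrinsics and any distortion apply to the point x, -y, -z); pixel columns grow to the right and rows downward; lengths in m; the calibration is good to about 2 mm. A picture is of the moment at which its call begins: read the wrist's pose just before it. camera_info takes no time and is no camera call; for the wrist camera it gives the pose at the moment of the call.
- arm.hand_in(): hands the job in; it is judged then, once.
The state is a dict: "t": time; "joints": joint angles; "joint_vel": joint speeds; "joint_efforts": joint torques, N m; "tool_pos": TCP position; "tool_rot": TCP orientation; "contact_force": force on the tool from outside, world axes, zero at the start; "torque": the same for the moment, N m; "gripper_width": finger opening in m; "finger_force": force on a finger pad.
Only numpy, scipy, OpenCV 4.12 (cv2) and the standard library are available. Lean on these libraries where they do the work, as an engineer would, in place of code of your own. Each camera call takes 0.05 s, during which the arm holds its last target. There are 200 camera calls.

### The job

Shut the leaf case against draughts, only pushing with the fingertips: push its lid over and down until it is fully closed, and only then push the red tab of the catch sideways to the end of its travel, so that the bolt holds the lid. Do not lift or shove the case about, leave the ornament, the jar and the brush alone, and finish clear of everything.

Things in the scene. Friction and masses are not known exactly. Their poses are not given: they have to be found in the camera images.
- case: Wooden gold-leaf case, 130 (x) by 200 (y) by 70 mm high without the lid, 1.4 to 2.2 kg, standing loose on the bench (it slides if pushed with more than roughly 8 N). Origin at the centre of its underside, z up. Its front, with the catch, is its -x side and faces the robot, turned by up to 0.4 rad; the lid's hinge runs along the top of its back (+x) side.
- lid (a joint): Angle of the lid in rad: 0 fully closed (lying on the case), 1.57 standing upright, 1.8 the stop, leaning back. It starts open between 1.2 and 1.7. The lid is a flat wooden panel 130 mm (hinge to free edge) by 200 mm by 8 mm thick, no handle, 0.12 kg; its hinge is stiff enough that the lid stays at any angle, and about 1 to 2 N at the free edge moves it.
- lid_hinge (a point): Middle of the hinge line, at the lid's underside: in the case's frame x +65 mm, y 0, z 70 mm. The hinge line runs along the case's y axis.
- lid_edge (a point): Middle of the lid's free edge on its outer face (the top face when closed, the face turned away from the robot while the lid stands open). 130 mm from the hinge along the lid and 8 mm out from the lid's underside. With the lid closed it lies 78 mm above the bench.
- catch (a joint): Position of the slide catch in m: 0 is open, 0.050 is the stop, with the bolt fully through the lid's staple. It slides towards the case's +y, parallel to its front, stays where it is left, and moves with a push of about 2 N. It starts between 0 and 0.012.
- catch_tab (a point): Centre of the top of the catch's red tab, which is the part to push: a block 24 mm (case x) by 14 mm (case y) by 40 mm high, in front of the case's front face (10 mm free gap between tab and face, bridged only by the thin bolt). Its top is 78 mm and its underside 38 mm above the bench; with the catch at 0 the tab's centre lies at x -90 mm, y -45 mm in the case's frame. Push it on its -y side.
- ornament: Bystander: half-gilded yellow ball finial on a copper foot, 102 mm high, 62 mm wide, 0.3 kg, standing loose 170 to 210 mm to one side of the case's centre. Origin at the centre of its underside.
- jar: Bystander: amber glass jar with a black cap, 54 mm wide, 75 mm high, 0.18 kg, standing loose 170 to 210 mm to the other side of the case's centre. Origin at the centre of its underside.
- brush: Bystander: flat brush with a wooden handle, 170 mm long, 42 mm wide, 20 mm high, lying loose on the bench in front of the case, towards its +y side. Origin at the middle of its underside, bristles to its +x.

How it is judged (in metres and radians):
On the way, in this order (a step that is already met when the one before it is completed fails the run):
1. the lid is closed, with the catch still open (value of joint lid below 0.05 rad and value of joint catch below 0.025 m), for 0.2 s.
2. the catch is pushed home over the closed lid (value of joint lid below 0.05 rad and value of joint catch above 0.043 m), for 0.2 s.
At the end, for the whole second after the job is handed in: The lid is closed to within 0.05 rad, the catch is within 7 mm of its stop, the case stands flat and at rest within 30 mm of where it was, and the ornament, jar and brush are within 20 mm of where they were, the first two upright (all of step 2 and distance of case from where it was at the start of the episode below 0.03 m and angle between case's own z axis and vertical below 0.05 rad and linear speed of case below 0.02 m/s and distance of each of ornament, jar, brush from where it was at the start of the episode below 0.02 m and angle between each of ornament, jar's own z axis and vertical below 0.2 rad); the robot touches nothing.
It fails at once if the catch was pushed across while the lid was still open (value of joint lid above 0.15 rad and value of joint catch above 0.025 m).
It fails at once if the case was lifted or tipped (height (world z) of case above 0.012 m or angle between case's own z axis and vertical above 0.12 rad).
It fails at once if the case was shoved more than 30 mm (distance of case from where it was at the start of the episode above 0.03 m).
It fails at once if a bystander was moved, lifted or knocked over (distance of any of ornament, jar, brush from where it was at the start of the episode above 0.02 m or angle between any of ornament, jar's own z axis and vertical above 0.4 rad).
It also fails if it takes over 51 s, if anything falls off the work surface, if the arm or the gripper's body presses on something with over 40 N, if the wrist force passes 120 N, or if a joint passes its speed limit or range.

## Working session

There is one attempt and no reset: what is moved stays moved. The work goes in short steps, Python scripts to look and compute and a tool call to move; the robot and the scene stay as the last step left them, time stands still between calls to the robot, and variables do not carry over. Pictures are saved under pics/ and viewed, at most 10 in all, crops included, and the job is handed in when it is done.

Besides the shell and the picture viewer there is one more tool, called by a JSON object that holds its "name" and its "arguments". apply_moves: Moves the arm, as the interface text tells. Its arguments: {"type":"object","properties":{"steps":{"type":"string"},"grip":{"type":"number"},"force":{"type":"number"}},"required":["steps"]}

```bash
mkdir -p pics; python3 - <<'E'
from cell import status, vision, arm
import cv2,numpy as np
s=status.state();print({k:np.round(s[k],3).tolist() for k in s});print(arm.grip_point_offset)
for n in("scene","top"):
    im=vision.read_camera(n);cv2.imwrite(f"pics/{n}0.png",im[:,:,::-1]);i=vision.camera_info(n);print(n,{k:np.round(i[k],4).tolist() for k in i})
E
```

```text
{'t': 0.0, 'joints': [67.145, 12.675, 87.526, -0.002, 79.911, -7.226], 'joint_vel': [-0.032, -0.007, -0.032, 0.108, 0.103, -0.055], 'joint_efforts': [-0.0, -49.462, -38.737, 0.07, 0.057, -0.0], 'tool_pos': [0.168, 0.601, 0.221], 'tool_rot': [[-0.963, 0.269, -0.001], [0.269, 0.963, -0.002], [0.0, -0.002, -1.0]], 'contact_force': [-0.863, 0.403, 1.335], 'torque': [0.017, 0.026, 0.033], 'finger_force': 0.0, 'gripper_width': 0.087}
0.0187
scene {'intrinsics': [[386.5884, 0.0, 257.4678], [0.0, 386.5884, 198.1378], [0.0, 0.0, 1.0]], 'xyz': [0.9757, 0.633, 0.5618], 'orientation': [[-0.8063, -0.327, 0.493], [0.5915, -0.4394, 0.676], [-0.0044, 0.8367, 0.5477]]}
top {'intrinsics': [[478.0877, 0.0, 254.6824], [0.0, 478.0877, 185.8606], [0.0, 0.0, 1.0]], 'xyz': [0.3404, 0.0442, 1.0333], 'orientation': [[-0.0308, 0.9735, -0.2268], [-0.9995, -0.0296, 0.0086], [0.0016, 0.2269, 0.9739]]}
```

View pics/scene0.png

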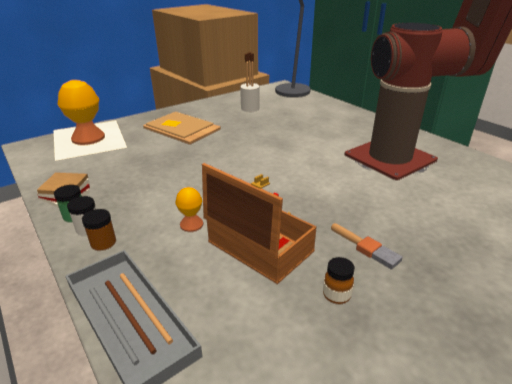

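View pics/top0.png

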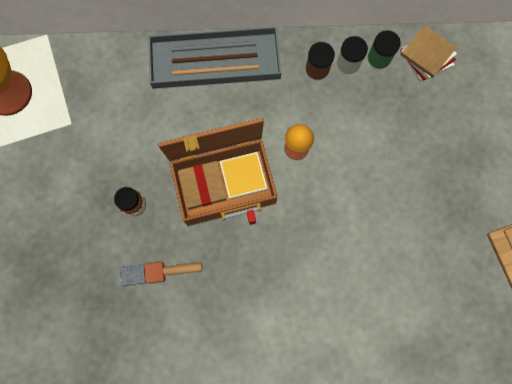

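The scene view shows the case at about (260,235) with its lid upright. In the top view the case centre is near (223,185), the red tab at (251,216), the ornament at (299,140), the jar at (128,200) and the brush at (160,272). I'll crop in closer for the corners.

```bash
cat > h.py <<'E'
import numpy as np,cv2
from cell import vision
def ray(n,u,v,i=None):
    i=i or vision.camera_info(n);K=np.array(i["intrinsics"]);R=np.array(i["orientation"])
    d=np.linalg.inv(K)@[u,v,1];return np.array(i["xyz"]),R@(d*[1,-1,-1])
def onz(n,u,v,z,i=None):
    o,d=ray(n,u,v,i);return o+d*(z-o[2])/d[2]
def proj(n,p):
    i=vision.camera_info(n);c=np.array(i["orientation"]).T@(np.array(p)-i["xyz"])*[1,-1,-1];q=np.array(i["intrinsics"])@c;return q[:2]/q[2]
E
python3 - <<'E'
from h import *
im=cv2.imread("pics/top0.png");cv2.imwrite("pics/c.png",cv2.resize(im[110:235,145:325],None,fx=4.4,fy=4.4,interpolation=cv2.INTER_CUBIC))
h=cv2.cvtColor(im,cv2.COLOR_BGR2HSV)
m=((h[...,0]<6)|(h[...,0]>174))&(h[...,1]>190)&(h[...,2]>110);
n,l,st,c=cv2.connectedComponentsWithStats(m.astype(np.uint8))
for k in range(1,n):
    if st[k,4]>15: print(st[k],c[k],onz("top",*c[k],.078))
E
```

```text
[444  58  11   9  17] [450.11764706  61.23529412] [ 0.82943349 -0.39989696  0.078     ]
[193 164  18  40 348] [201.48850575 183.70689655] [0.57069604 0.14478954 0.078     ]
[248 211   7  12  67] [250.95522388 216.25373134] [0.49999936 0.04522152 0.078     ]
```

View pics/c.png

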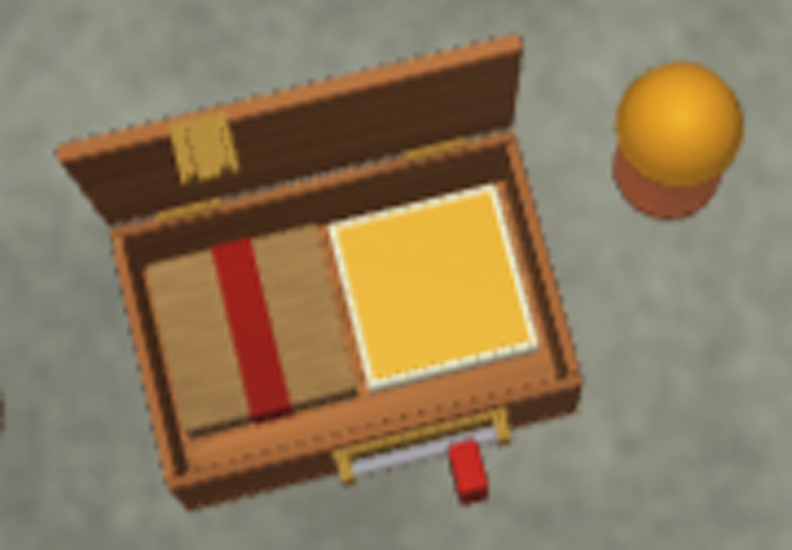

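The crop shows the rim corners at about (113,233), (168,487), (580,382) and (512,138), with the lid's free edge running from (58,150) to (522,38). The tab top is at (466,470).

```bash
cat > m.py <<'E'
from h import *
g=lambda a,z:onz("top",145+a[0]/4.4-.4,110+a[1]/4.4-.4,z)
BL,FL,FR,BR=[g(a,.07) for a in((113,233),(168,487),(580,382),(512,138))]
print(BL,FL,FR,BR);print([np.linalg.norm(a-b) for a,b in((BL,FL),(FR,BR),(BL,BR),(FL,FR))])
yv=(BL-BR+FL-FR);yaw=np.arctan2(-yv[0],yv[1]);c=(BL+FL+FR+BR)/4
ex=np.array([np.cos(yaw),np.sin(yaw),0]);ey=np.array([-ex[1],ex[0],0]);print("yaw",yaw,"c",c)
tab=g((466,448+10),.078);print("tab",tab,(tab-c)@ex,(tab-c)@ey)
# lid: find angle so that free edge line outer projects
for a in((60,148),(290,94),(520,38)):
    best=[]
    for th in np.radians(np.arange(60,106,1)):
        # hinge at x=65,z=70; underside dir (-cos,sin); outward normal (sin,cos)
        x=.065-.13*np.cos(th)+.008*np.sin(th);z=.07+.13*np.sin(th)+.008*np.cos(th)
        p=g(a,z);best.append((abs((p-c)@ex-x),np.degrees(th),z,(p-c)@ey))
    print(min(best))
for nm,uv,z in(("orn",(299,138),.075),("jar",(127,198),.075),("brush tip",(202,267),.01),("brush2",(122,275),.01)):
    p=onz("top",*uv,z);print(nm,p,(p-c)@ex,(p-c)@ey)
E
python3 m.py
```

```text
[0.62010857 0.21062269 0.07      ] [0.49728275 0.18408807 0.07      ] [ 0.5410312  -0.00835904  0.07      ] [0.66175829 0.01939152 0.07      ]
[np.float64(0.1256593314242284), np.float64(0.12387543202695571), np.float64(0.19571422495289814), np.float64(0.19735708723639292)]
yaw 0.21900752653787475 c [0.5800452  0.10143581 0.07      ]
tab [0.50527373 0.04597176 0.078     ] -0.08503562675571215 -0.03789428868333913
(np.float64(0.0006971995121132502), np.float64(85.0), np.float64(0.20020255669390818), np.float64(0.09780463478848564))
(np.float64(0.00018824836508556791), np.float64(85.0), np.float64(0.20020255669390818), np.float64(-7.878035217939063e-05))
(np.float64(0.0005370591330989272), np.float64(85.0), np.float64(0.20020255669390818), np.float64(-0.09943401916128121))
orn [ 0.66421787 -0.06083462  0.075     ] 0.04690705158878344 -0.17668179566609638
jar [0.54599696 0.29751495 0.075     ] 0.00936538716761244 0.1987928625840854
brush tip [0.40603302 0.15187993 0.01      ] -0.15889610971450852 0.08704524403941966
brush2 [0.3945628  0.32029375 0.01      ] -0.13350260020440363 0.253928292128076
```

Consistent with the given sizes: yaw is 12.5°, the centre is (0.580, 0.101), the lid is at about 85° and the catch at about 8 mm. Next I'll move behind the lid, staying high, with the fingers closed.

{"name": "apply_moves", "arguments": {"steps": "0 0 -0.05 0; -0.05 -0.025 -0.05 -10; -0.11 -0.054 -0.05 -20; -0.17 -0.083 -0.05 -28; -0.22 -0.11 -0.05 -28; -0.27 -0.135 -0.05 -28; -0.32 -0.16 -0.05 -28; -0.37 -0.185 -0.05 -28", "grip": 0, "force": 20}}

```text
t: 1.1
tool_pos: [0.4758, 0.3225, 0.2722]
tool_rot: [[-0.977, -0.214, -0.001], [-0.214, 0.977, -0.0], [0.001, 0.0, -1.0]]
contact_force: [1.0, 0.3, 0.4]
gripper_width: 0.0145
finger_force: 0.0
```

{"name": "apply_moves", "arguments": {"steps": "-0.035 -0.048 0 0; -0.07 -0.096 0 0; -0.105 -0.144 0 0; -0.14 -0.192 0 0; -0.175 -0.239 0 0; -0.175 -0.239 0 0; -0.175 -0.239 0 0"}}

```text
t: 1.98
tool_pos: [0.6965, 0.1281, 0.2715]
tool_rot: [[-0.977, -0.214, -0.002], [-0.214, 0.977, 0.0], [0.002, 0.001, -1.0]]
contact_force: [-0.2, -0.5, -0.8]
gripper_width: 0.0007
finger_force: 0.0
```

```bash
python3 - <<'E'
from h import *
from cell import status
s=status.state();print(s["tool_pos"],s["contact_force"],s["gripper_width"])
c=np.array([.58,.1014,0]);y=.219;ex=np.array([np.cos(y),np.sin(y),0]);ey=np.array([-ex[1],ex[0],0])
p=np.array(s["tool_pos"])-c;P=np.array([p@ex,p@ey,p[2]]);print(P)
for th in range(85,-1,-5):
    t=np.radians(th);r=.10;q=np.array([.065-r*np.cos(t)+.008*np.sin(t)+.0095,0,.07+r*np.sin(t)+.008*np.cos(t)])
    d=q-P;print(th,np.round([-d[0],d[1],-d[2]],3))
im=vision.read_camera("scene");cv2.imwrite("pics/s1.png",im[:,:,::-1])
E
```

```text
[0.69649192 0.12807536 0.27148746] [-0.2372655  -0.49426689 -0.77435268] 0.0007056582884818253
[0.11950485 0.00072993 0.27148746]
85 [ 0.046 -0.001  0.101]
80 [ 0.054 -0.001  0.102]
75 [ 0.063 -0.001  0.103]
70 [ 0.072 -0.001  0.105]
65 [ 0.08  -0.001  0.107]
60 [ 0.088 -0.001  0.111]
55 [ 0.096 -0.001  0.115]
50 [ 0.103 -0.001  0.12 ]
45 [ 0.11  -0.001  0.125]
40 [ 0.116 -0.001  0.131]
35 [ 0.122 -0.001  0.138]
30 [ 0.128 -0.001  0.145]
25 [ 0.132 -0.001  0.152]
20 [ 0.136 -0.001  0.16 ]
15 [ 0.14  -0.001  0.168]
10 [ 0.142 -0.001  0.176]
5 [ 0.144 -0.001  0.185]
0 [ 0.145 -0.001  0.193]
```

View pics/s1.png

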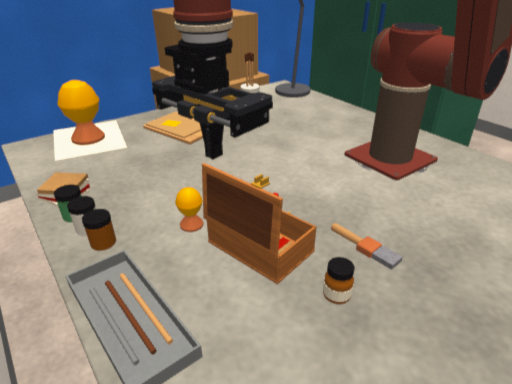

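The arm hangs above the far side of the lid, with the fingertip at about (213,157). I'll check that against the projection.

```bash
python3 - <<'E'
from h import *
c=np.array([.58,.1014,0]);y=.219;ex=np.array([np.cos(y),np.sin(y),0]);ey=np.array([-ex[1],ex[0],0])
print(proj("scene",[.6965,.128,.2715]))
for q in((.062,.1,.2),(.062,-.1,.2),(.065,.1,.07),(-.065,.1,.07),(.065,.1,0),(-.065,.1,0),(.065,-.1,0)):print(q,proj("scene",c+q[0]*ex+q[1]*ey+[0,0,q[2]]))
E
```

```text
[213.62817475 155.50465844]
(0.062, 0.1, 0.2) [281.30162216 198.82568549]
(0.062, -0.1, 0.2) [202.20304678 162.74203476]
(0.065, 0.1, 0.07) [278.28881395 257.20216148]
(-0.065, 0.1, 0.07) [317.07787897 225.49616494]
(0.065, 0.1, 0) [277.40376849 283.80178387]
(-0.065, 0.1, 0) [314.52369934 250.96781355]
(0.065, -0.1, 0) [208.51118258 241.43256435]
```

Projections match. Going down behind the lid, then sweeping along the arc.

{"name": "apply_moves", "arguments": {"steps": "0 -0.001 0.05 0; 0 -0.001 0.095 0; 0.02 -0.001 0.098 0; 0.035 -0.001 0.099 0; 0.044 -0.001 0.099 0; 0.052 -0.001 0.1 0; 0.06 -0.001 0.101 0; 0.066 -0.001 0.102 0"}}

```text
t: 3.02
tool_pos: [0.6325, 0.113, 0.1709]
tool_rot: [[-0.977, -0.214, 0.001], [-0.214, 0.977, 0.0], [-0.001, -0.0, -1.0]]
contact_force: [1.1, 0.9, 0.0]
gripper_width: 0.0004
finger_force: 0.6
```

{"name": "apply_moves", "arguments": {"steps": "0.008 0 0.002 0; 0.016 0 0.005 0; 0.023 0 0.009 0; 0.03 0 0.013 0; 0.037 0 0.018 0; 0.044 0 0.023 0; 0.05 0 0.029 0; 0.056 0 0.036 0"}}

```text
t: 4.03
tool_pos: [0.5776, 0.1008, 0.1341]
tool_rot: [[-0.977, -0.214, -0.0], [-0.214, 0.977, -0.0], [0.0, -0.0, -1.0]]
contact_force: [0.1, -0.2, 0.4]
gripper_width: 0.0001
finger_force: 0.4
```

```bash
python3 - <<'E'
from h import *
im=vision.read_camera("scene");cv2.imwrite("pics/s2.png",im[:,:,::-1])
E
```

```text
(no output)
```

View pics/s2.png

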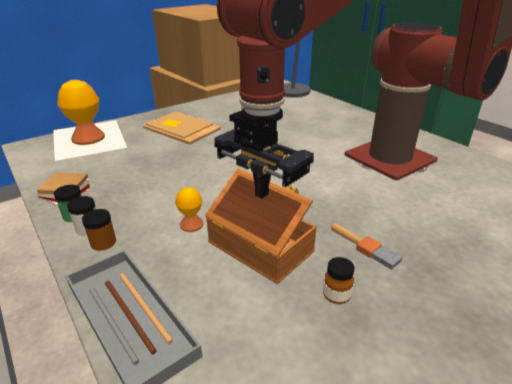

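The lid is about half closed, with the fingertip on its outer face at about (262,195) and the case unmoved. Continuing down the arc.

{"name": "apply_moves", "arguments": {"steps": "0.006 0 0.007 0; 0.01 0 0.014 0; 0.014 0 0.022 0; 0.018 0 0.03 0; 0.02 0 0.038 0; 0.022 0 0.046 0; 0.022 0 0.051 0; 0.022 0 0.054 0"}}

```text
t: 5.08
tool_pos: [0.5564, 0.0963, 0.0801]
tool_rot: [[-0.977, -0.214, -0.001], [-0.214, 0.977, 0.0], [0.001, 0.0, -1.0]]
contact_force: [-0.2, -0.6, 0.8]
gripper_width: 0.0003
finger_force: 0.3
```

{"name": "apply_moves", "arguments": {"steps": "0 0 0.002 0; 0 0 0.003 0; 0 0 0.004 0; 0 0 0.004 0"}}

```text
t: 5.58
tool_pos: [0.5567, 0.0963, 0.0787]
tool_rot: [[-0.977, -0.214, -0.0], [-0.214, 0.977, -0.0], [0.0, -0.0, -1.0]]
contact_force: [-8.2, -0.5, 14.9]
gripper_width: 0.0008
finger_force: 7.4
```

It's pressed firmly on the rim (15 N at z 0.0787), so the lid is closed. Next I'll lift off and look from above.

{"name": "apply_moves", "arguments": {"steps": "0 0 -0.03 0; 0 0 -0.08 0; -0.05 -0.06 -0.12 0; -0.05 -0.12 -0.12 0; -0.05 -0.18 -0.12 0; -0.05 -0.18 -0.12 0"}}

```text
t: 6.32
tool_pos: [0.6448, -0.0729, 0.1969]
tool_rot: [[-0.978, -0.21, 0.001], [-0.21, 0.978, -0.001], [-0.001, -0.001, -1.0]]
contact_force: [0.1, 0.7, 1.0]
gripper_width: 0.0007
finger_force: 0.0
```

```bash
python3 - <<'E'
from h import *
from cell import status
im=vision.read_camera("top")[:,:,::-1].copy();s=vision.read_camera("scene")[:,:,::-1]
a=cv2.resize(im[130:240,150:290],(560,440),interpolation=cv2.INTER_CUBIC);b=cv2.resize(s[140:290,180:340],(240,225))
o=np.zeros((440,800,3),np.uint8);o[:,:560]=a;o[:225,560:]=b;cv2.imwrite("pics/t3.png",o)
h=cv2.cvtColor(im,cv2.COLOR_BGR2HSV)
m=((h[...,0]<6)|(h[...,0]>174))&(h[...,1]>190)&(h[...,2]>110)
n,l,st,c=cv2.connectedComponentsWithStats(m.astype(np.uint8))
cc=np.array([.58,.1014,0]);y=.219;ex=np.array([np.cos(y),np.sin(y),0]);ey=np.array([-ex[1],ex[0],0])
for k in range(1,n):
    if st[k,4]>15: p=onz("top",*c[k],.078);print(st[k],c[k],p,(p-cc)@ex,(p-cc)@ey)
t=status.state()["tool_pos"];print(t,(t-cc)@ex,(t-cc)@ey)
E
```

```text
[446  58   9   8  16] [450.625   61.0625] [ 0.82981187 -0.40105749  0.078     ] 0.13468445600833323 -0.5447289236486262
[248 211   7  13  69] [250.89855072 216.49275362] [0.49951417 0.04535022 0.078     ] -0.09074045344395867 -0.03722520158749591
[ 0.64410467 -0.0704852   0.1962999 ] 0.025230862101584615 -0.18170672753424696
```

View pics/t3.png

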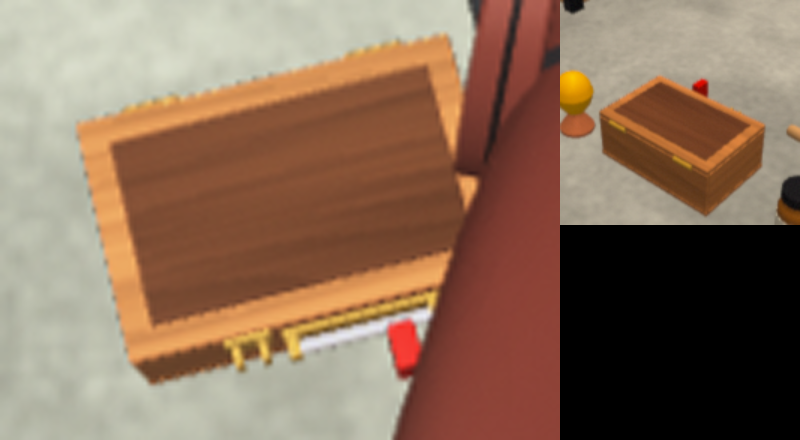

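The lid lies closed and the tab is unchanged at case (-0.091, -0.037). The staple is at the left of the front. Moving to the tab's -y side.

{"name": "apply_moves", "arguments": {"steps": "0.04 0.03 0 0; 0.09 0.06 0 0; 0.119 0.092 0 0; 0.119 0.092 0.05 0; 0.119 0.092 0.1 0; 0.119 0.092 0.14 0; 0.119 0.092 0.144 0; 0.119 0.092 0.144 0"}}

```text
t: 7.42
tool_pos: [0.5084, -0.0036, 0.0535]
tool_rot: [[-0.977, -0.215, 0.001], [-0.215, 0.977, 0.0], [-0.001, -0.0, -1.0]]
contact_force: [-0.3, 0.7, 1.5]
gripper_width: 0.0005
finger_force: 0.0
```

```bash
python3 - <<'E'
from h import *
from cell import status
cc=np.array([.58,.1014,0]);y=.219;ex=np.array([np.cos(y),np.sin(y),0]);ey=np.array([-ex[1],ex[0],0])
t=status.state()["tool_pos"];print(t,(t-cc)@ex,(t-cc)@ey)
im=vision.read_camera("wrist")[:,:,::-1];cv2.imwrite("pics/w4.png",im)
E
```

```text
[ 0.50844937 -0.00364159  0.05353434] -0.09266232643998774 -0.08698805720365804
```

View pics/w4.png

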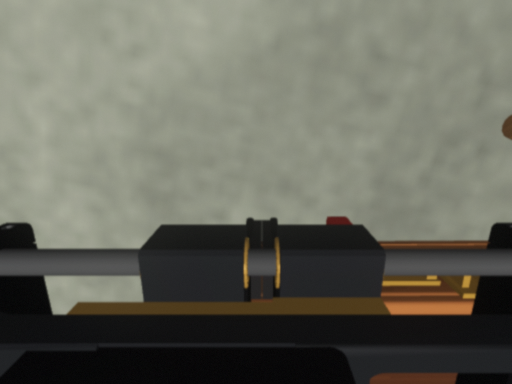

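The wrist view shows the red tab at (338,222), just beside the closed fingers and in line with them. Pushing it toward +y.

{"name": "apply_moves", "arguments": {"steps": "0 0.012 0 0; 0 0.022 0 0; 0 0.03 0 0; 0 0.037 0 0; 0 0.044 0 0; 0 0.051 0 0; 0 0.057 0 0; 0 0.062 0 0"}}

```text
t: 8.48
tool_pos: [0.4948, 0.0564, 0.0526]
tool_rot: [[-0.977, -0.214, 0.0], [-0.214, 0.977, -0.0], [-0.0, -0.0, -1.0]]
contact_force: [0.1, -1.4, 1.8]
gripper_width: 0.0006
finger_force: 1.0
```

{"name": "apply_moves", "arguments": {"steps": "0 0.002 0 0; 0 0.004 0 0; 0 0.005 0 0; 0 0.006 0 0; 0 0.006 0 0"}}

```text
t: 9.1
tool_pos: [0.4935, 0.062, 0.0525]
tool_rot: [[-0.977, -0.214, 0.0], [-0.214, 0.977, 0.0], [-0.0, 0.0, -1.0]]
contact_force: [0.3, -0.9, 1.8]
gripper_width: 0.0006
finger_force: 0.7
```

{"name": "apply_moves", "arguments": {"steps": "0 0.001 0 0; 0 0.002 0 0; 0 0.003 0 0; 0 0.003 0 0"}}

```text
t: 9.6
tool_pos: [0.4927, 0.065, 0.0525]
tool_rot: [[-0.977, -0.214, -0.0], [-0.214, 0.977, 0.0], [0.0, 0.0, -1.0]]
contact_force: [0.4, -0.8, 1.6]
gripper_width: -0.0
finger_force: 0.6
```

```bash
cat > t.py <<'E'
from h import *
from cell import status
im=vision.read_camera("top")[:,:,::-1].copy();cv2.imwrite("pics/t5.png",cv2.resize(im[130:240,150:290],(700,550),interpolation=cv2.INTER_CUBIC))
h=cv2.cvtColor(im,cv2.COLOR_BGR2HSV)
m=((h[...,0]<6)|(h[...,0]>174))&(h[...,1]>190)&(h[...,2]>110)
n,l,st,c=cv2.connectedComponentsWithStats(m.astype(np.uint8))
cc=np.array([.58,.1014,0]);y=.219;ex=np.array([np.cos(y),np.sin(y),0]);ey=np.array([-ex[1],ex[0],0])
for k in range(1,n):
    if st[k,4]>5: p=onz("top",*c[k],.078);print(st[k],c[k],p,(p-cc)@ex,(p-cc)@ey)
t=status.state()["tool_pos"];print(t,(t-cc)@ex,(t-cc)@ey)
E
python3 t.py
```

```text
[446  58   9   8  18] [450.55555556  61.05555556] [ 0.82983297 -0.40090768  0.078     ] 0.13473759252056408 -0.5445872761457171
[0.49275411 0.0649783  0.05250163] -0.09307478461793306 -0.016597293993890747
```

{"name": "apply_moves", "arguments": {"steps": "0 0.001 0 0; 0 0.002 0 0; 0 0.002 0 0"}}

```text
t: 10.02
tool_pos: [0.4923, 0.0669, 0.0525]
tool_rot: [[-0.977, -0.214, -0.0], [-0.214, 0.977, 0.0], [0.0, 0.0, -1.0]]
contact_force: [0.7, -1.1, 1.4]
gripper_width: 0.0003
finger_force: 0.6
```

{"name": "apply_moves", "arguments": {"steps": "0 0.001 0 0; 0 0.002 0 0; 0 0.002 0 0"}}

```text
t: 10.4
tool_pos: [0.4919, 0.0688, 0.0525]
tool_rot: [[-0.977, -0.214, -0.0], [-0.214, 0.977, -0.0], [0.0, -0.0, -1.0]]
contact_force: [0.6, -0.9, 1.1]
gripper_width: 0.0006
finger_force: 0.9
```

{"name": "apply_moves", "arguments": {"steps": "0 0.001 0 0; 0 0.002 0 0; 0 0.002 0 0"}}

```text
t: 10.78
tool_pos: [0.4918, 0.0697, 0.0526]
tool_rot: [[-0.977, -0.214, 0.0], [-0.214, 0.977, -0.002], [-0.0, -0.002, -1.0]]
contact_force: [1.1, -6.9, 1.3]
gripper_width: 0.0005
finger_force: 3.3
```

{"name": "apply_moves", "arguments": {"steps": "0 0.001 0 0; 0 0.002 0 0; 0 0.002 0 0"}}

```text
t: 11.15
tool_pos: [0.4914, 0.0716, 0.0526]
tool_rot: [[-0.977, -0.214, 0.0], [-0.214, 0.977, -0.002], [-0.0, -0.002, -1.0]]
contact_force: [1.5, -6.6, 0.7]
gripper_width: 0.0007
finger_force: 3.4
```

The force rose to 7 N, so the catch is at its stop. Backing off, then up and clear.

{"name": "apply_moves", "arguments": {"steps": "0.003 -0.015 0 0; 0.006 -0.03 0 0; 0.01 -0.03 -0.05 0; 0.02 -0.03 -0.11 0; 0.05 -0.07 -0.15 0; 0.08 -0.12 -0.17 0; 0.08 -0.17 -0.17 0; 0.08 -0.22 -0.17 0"}}

```text
t: 12.15
tool_pos: [0.4598, -0.1617, 0.2233]
tool_rot: [[-0.977, -0.213, 0.002], [-0.213, 0.977, -0.0], [-0.002, -0.001, -1.0]]
contact_force: [0.6, 0.7, 1.1]
gripper_width: 0.0008
finger_force: 0.0
```

{"name": "apply_moves", "arguments": {"steps": "0 -0.05 0 0; 0 -0.1 0 0; 0 -0.1 0 0; 0 -0.1 0 0"}}

```text
t: 12.65
tool_pos: [0.4808, -0.257, 0.2219]
tool_rot: [[-0.977, -0.213, -0.001], [-0.213, 0.977, 0.001], [0.001, 0.002, -1.0]]
contact_force: [0.3, 0.2, -0.3]
gripper_width: 0.0004
finger_force: 0.0
```

```bash
python3 t.py
```

```text
[444  58  11   9  20] [449.95  61.5 ] [ 0.82881404 -0.39945225  0.078     ] 0.13405920238825228 -0.5429452405806174
[226 216   8  12  67] [229.6119403  221.40298507] [0.49081126 0.08854731 0.078     ] -0.0898507784796798 0.006830867456825283
[ 0.48093865 -0.25645901  0.22215321] -0.17444144972007547 -0.327790175575846
```

View pics/t5.png

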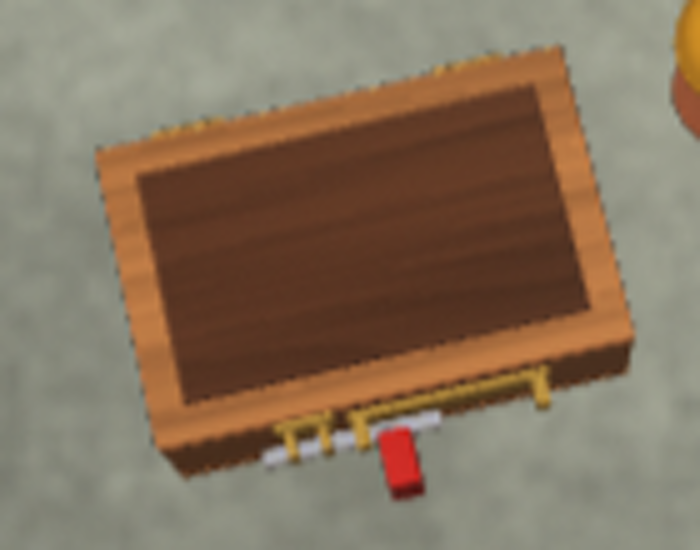

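The bolt runs through the staple at about (300,440). The tab moved 44 mm to case y = +0.007 (stop +0.005), and the case has barely shifted. Handing in.

```bash
python3 -c "
from cell import arm;print(arm.hand_in())"
```

```text
the job is handed in; nothing more can be done
None
```

I closed the lid, pushed the catch to its stop with the bolt through the staple, moved the arm clear and handed the job in; no verdict came back.

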